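# Stand the slumped spray can back up in the deep bin

## Task

One slim spray can has slumped in the deep storage bin and leans with its top against the end wall, in the gap between the two standing containers. Tip it upright inside the bin, without lifting its foot clear of the floor, so that it stands freely in its gap in the row with its side right up against that end wall. Leave the bin where it is, the two neighbours standing in their places and the things on the counter alone.

Things in the scene. Friction and masses are not known exactly. Their poses are not given: they have to be found in the camera images.
- bin: Deep light-grey plastic bin, open on top, 0.9 kg, loose on the counter. Outside 320 (x) x 260 (y) x 176 mm high, rim lip 13 mm wide; walls 5 mm, floor 4 mm; inside 310 x 250 x 172 mm deep. Origin: centre of its underside, z up; its +x axis points at the end wall along which the row stands (inner face at x = +155 mm in this frame). The other half (x < 0) is empty.
- can: The slumped slim spray can: plain metal and white, dark grey cap, 45 mm in diameter (cap 42 mm), 200 mm long, 0.18 to 0.34 kg. Origin: centre of its underside; z axis along the can to the cap. It starts leaning about 36 degrees from vertical to the bin's +x: head on the inside of the end wall 10 mm below the rim, front edge of its underside on the floor, the underside's centre 135 mm from that wall.
- can_center (a point): Point on the can's axis half-way along it (100 mm from either end); axes as the can's. Only friction (about 0.45) holds the leaning can: slide its foot towards the end wall and its head slides up that wall; pushed above its middle it jams. Within about 12 degrees of vertical it rocks upright by itself.
- short_can: Neighbour standing in the row against the end wall: similar spray can, 45 mm in diameter, 190 mm tall, white cap, about 0.24 kg. Origin: centre of its underside, z up. Its centre is about 74 mm to one side of the bin's centre line (which side varies).
- bottle: Neighbour standing in the row against the end wall on the other side: slim white plastic bottle, 48 mm in diameter, 200 mm tall with a narrower neck and dark grey cap, about 0.27 kg. Origin: centre of its underside, z up. Its centre is about 74 mm from the bin's centre line.
- tub: Bystander on the counter: closed blue screw-top tub, 116 mm in diameter, 113 mm tall. Origin: centre of its underside.
- funnel: Bystander on the counter: stainless steel funnel standing on its 110 mm mouth, 105 mm tall, wire loop at the side. Origin: centre of its mouth, on the counter.
- dish: Bystander on the counter: green ceramic dish, 136 mm across, 28 mm high. Origin: centre of its underside.
- peg_box: Bystander on the counter: clear plastic box 130 x 100 x 94 mm with a white lever-lock lid, purple clothes pegs inside. Origin: centre of its underside.
Mind the look-alikes: they are no part of the job. What is shaped like the can but green or purple is not meant.

How it is judged:
At the end, for the whole second after the job is handed in: The can stands upright (within about 3.5 degrees) and still on the bin floor in the gap between its neighbours, its side within 7 mm of the end wall; both neighbours stand upright within 25 mm of where they were, and the bin within 15 mm of where it was (angle between can's own z axis and vertical below 0.06 rad and x of can in the frame of bin above 0.1255 m and z of can in the frame of bin between 0 and 0.01 m and y of can in the frame of bin between -0.05 and 0.05 m and linear speed of can below 0.02 m/s and angle between each of short_can, bottle's own z axis and vertical below 0.08 rad and distance of each of short_can, bottle from where it was at the start of the episode below 0.025 m and distance of bin from where it was at the start of the episode below 0.015 m); the robot touches nothing.
It fails at once if the can's foot is lifted well clear of the bin floor (by some 20 mm or more) (z of can in the frame of bin above 0.045 m).
It fails at once if a neighbour is knocked over (tipped by more than 20 degrees) (angle between any of short_can, bottle's own z axis and vertical above 0.35 rad).
It fails at once if the bin is shoved more than 30 mm (distance of bin from where it was at the start of the episode above 0.03 m).
It fails at once if a thing on the counter is shifted by more than 20 mm (distance of any of tub, funnel, dish, peg_box from where it was at the start of the episode above 0.02 m).
It also fails if it takes over 61 s, if anything falls off the work surface, if the arm or the gripper's body presses on something with over 40 N, if the wrist force passes 120 N, or if a joint passes its speed limit or range.

## Robot

A 7-joint arm with a two-finger parallel gripper is mounted at the origin on the work surface. World frame = base frame: x ahead of the robot, y to its left, z up, the work surface at z = 0. Lengths are in m, angles in rad, forces in N, time in s.
With the tool pointing down it reaches from about 0.4 to 0.85 m from the base axis. Payload 6.9 kg.
Tool frame: the origin (TCP) lies midway between the tips of the shut fingers; the grasp point (between the pads) lies 19 mm behind it (tcp_to_grasp is the distance from the TCP to the grasp point, in m); y points along the fingers, x is the direction in which the jaws open and shut, and the axes are right-handed (so a half turn about y gives the same grasp; the last joint's range is limited). The gripper opens to 85 mm and grips with 20 to 120 N. Pads are 22 mm wide; open, the fingers measure 114 mm over their backs; the gripper's body (76 mm by 85 mm) begins 54 mm behind the grasp point. The pads swing forward as they close: fully open they stand 13 mm farther back than shut.
Start: joints at [1.427, 0.507, -0.238, 1.5, 0.126, 1.149, -0.155], TCP at [0.154, -0.606, 0.231] pointing down, gripper open.
Joint ranges: [-3.08, 3.08], [-0.24, 2.05], [-1.43, 1.35], [0, 2.5], [-1.52, 4.66], [0.17, 1.96], [-2.89, 2.89]. Speed limits (rad/s): [2.39, 2.39, 3.14, 3.14, 3.14, 3.14, 3.14].

## Interface

Orientations are given as a unit quaternion [w, x, y, z].
In Python, from rig import * gives the robot as it stands. The module is installed in compiled form; this text tells all that it offers.
- The arm moves only by the tool send_rows, never from a script. Its argument "motion" is a list of rows, each an object of numbers: "gripper": the gripper's target within -1 to 1 (fully open at 1, half-way at 0, shut at -1); "x", "y", "z": the shift along the tool's x, y, z each as a share of 0.08 m, from -1 to 1; "roll": the turn about the tool's y as a share of 2 rad, from -1 to 1. In form: [{"gripper": .., "x": .., "y": .., "z": .., "roll": ..}, ...]. A call has 1 to 5 rows; each row is the pose to reach, as a shift and turn from the pose measured when the call began, along the tool's axes at that moment; what a row does not reach only later rows make up. A row lasts 1/8 s, in which the tool goes at most 62.5 mm and 10.7 degrees, less where a joint would pass 70% of its speed; a pose out of reach is approached as far as the arm can. A call with a number of a shift or a turn outside -1 to 1 is refused whole. A call with a gripper value outside its range is refused whole. The fingers move at their own pace and stop on an object; "newtons" is the grip in N (left out, the last holds). Time passes only in rows, so rows that repeat a pose let the fingers close. It gives the time, the measured TCP pose, the force and the opening at its end, in the units of the state.
- read_state(): the state, without advancing time (a new reading comes with each control period).
- capture(name): name is "scene" or "top" or "wrist"; returns a dict with "frame" (384x512x3 uint8, blue, green, red), "fov_y" (degrees; the focal length in pixels is half the picture's height over the tangent of half this angle, whatever the lens; pixels are square), "cx", "cy" (the principal point, pixels), "extrinsics" (4x4, takes a point from world to camera coordinates). Camera axes: x right, y up, looking along -z (the intrinsics and any distortion apply to the point x, -y, -z); pixel columns grow to the right and rows downward; lengths in m; the calibration is good to about 2 mm. A picture is of the moment at which its call begins. There is no depth.
- close_job(): hands the job in, once; it reports no verdict.
The state is a dict: "time": time; "joint_positions": joint angles; "joint_velocities": joint speeds; "joint_efforts": joint torques, N m; "tool_pos": TCP position; "ee_rot": TCP orientation; "ft_force": force on the tool from outside, world axes, zero at the start; "moment": the same for the moment, N m; "opening": finger opening in m.
Only numpy, scipy, OpenCV 4.12 (cv2) and the standard library are available. Lean on these libraries where they do the work, as an engineer would, in place of code of your own. Each camera call takes 0.05 s, during which the arm holds its last target.

## Working session

There is one attempt and no reset: what is moved stays moved. The work goes in short steps, Python scripts to look and compute and a tool call to move; the robot and the scene stay as the last step left them, time stands still between calls to the robot, and variables do not carry over. Pictures are saved under pics/ and viewed, and the job is handed in when it is done.

Besides the shell and the picture viewer there is one more tool, called after ">>>" by a JSON object that holds its "method" and its "body", one argument or row to a line. send_rows: Moves the arm, as the interface text tells. Its arguments: {"type":"object","properties":{"motion":{"type":"array"},"newtons":{"type":"number"}},"required":["motion"]}

```bash
mkdir -p pics; ls; python3 - <<'E'
from rig import *
import cv2
s=read_state()
for k,v in s.items(): print(k,v)
for n in ["scene","top","wrist"]:
    c=capture(n); cv2.imwrite(f"pics/{n}0.png",c["frame"]); print(n,{k:v for k,v in c.items() if k!="frame"})
E
```

```text
pics
time 0.0
joint_positions [ 1.42655469  0.50832001 -0.23750595  1.50115163  0.12572277  1.14894053
 -0.1548207 ]
joint_velocities [-0.00011972  0.00138452  0.00108859 -0.00116676  0.00050026 -0.00105486
  0.00113629]
joint_efforts [-9.05966299e-04 -6.20595789e+01 -2.18724400e+00 -2.49655116e+01
  1.25282674e-02  1.20568438e-02  1.04737893e-06]
tool_pos [ 0.1542456  -0.60512496  0.23043364]
ee_rot [ 0.5587539  -0.55800233  0.43436172 -0.43330979]
ft_force [-0.68309604 -0.13608738 -0.09895545]
moment [ 0.02670685 -0.0060818   0.0436276 ]
opening 0.08544229796287177
scene {'fov_y': 54.70206876337884, 'cx': 256.3074164841947, 'cy': 190.4423029383212, 'extrinsics': array([[-0.66292267,  0.74866905, -0.00530821,  0.40655039],
       [-0.57379622, -0.50349845,  0.64594676,  0.27853388],
       [ 0.48092767,  0.43125858,  0.76336401, -1.60164807],
       [ 0.        ,  0.        ,  0.        ,  1.        ]])}
top {'fov_y': 53.655461198640985, 'cx': 257.9819957648477, 'cy': 193.9455311198773, 'extrinsics': array([[ 0.09901402, -0.99508508,  0.00138432, -0.0502138 ],
       [ 0.97456543,  0.09725313,  0.20190111, -0.62265171],
       [-0.20104341, -0.01864193,  0.97940494, -1.30546735],
       [ 0.        ,  0.        ,  0.        ,  1.        ]])}
wrist {'fov_y': 69.65942977676305, 'cx': 258.99009699492893, 'cy': 192.5727740134284, 'extrinsics': array([[ 0.24667832, -0.9690966 , -0.00125847, -0.62453296],
       [ 0.92514629,  0.23587725, -0.2974328 ,  0.03838085],
       [ 0.28853796,  0.07220596,  0.95474193, -0.37954083],
       [ 0.        ,  0.        ,  0.        ,  1.        ]])}
```

View pics/scene0.png

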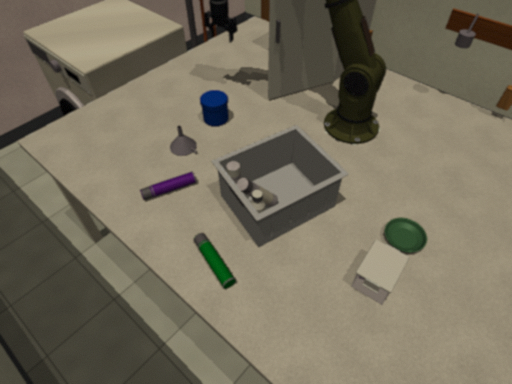

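View pics/top0.png

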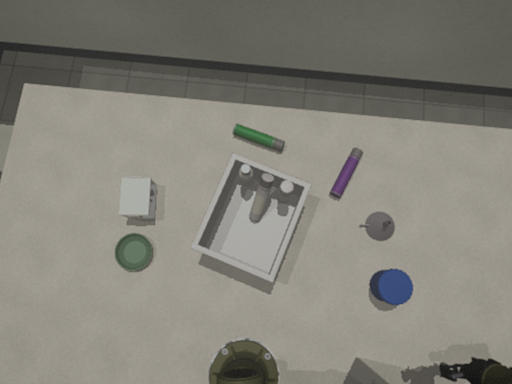

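View pics/wrist0.png

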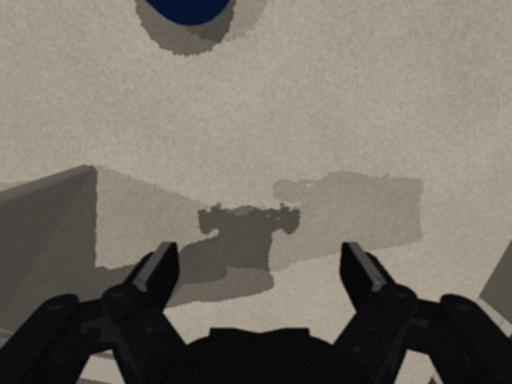

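```bash
python3 - <<'E'
import cv2
a=cv2.imread("pics/top0.png")[145:290,180:325]; cv2.imwrite("pics/topc.png",cv2.resize(cv2.convertScaleAbs(a,alpha=1.3),(580,580),interpolation=cv2.INTER_CUBIC))
a=cv2.imread("pics/scene0.png")[120:250,200:360]; cv2.imwrite("pics/scenec.png",cv2.resize(cv2.convertScaleAbs(a,alpha=1.3),(640,520),interpolation=cv2.INTER_CUBIC))
E
```

```text
(no output)
```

View pics/topc.png

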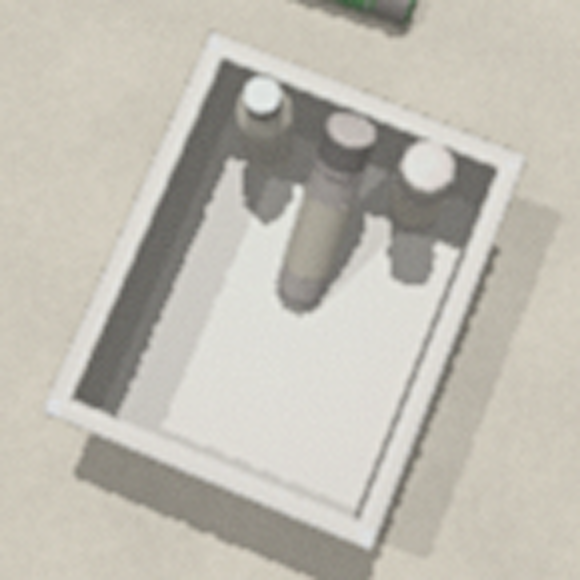

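View pics/scenec.png

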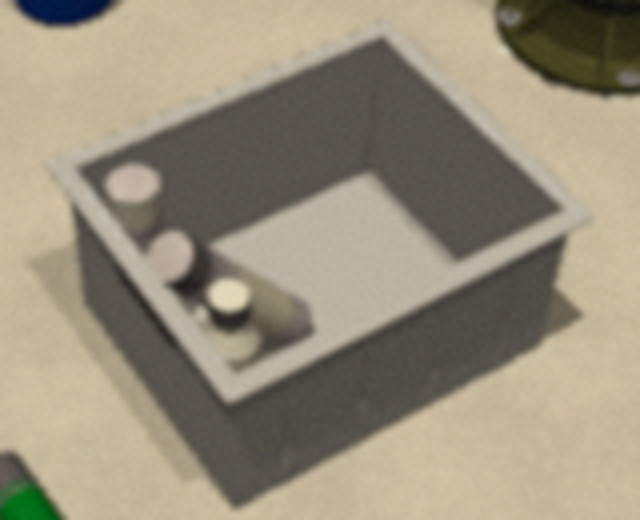

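```bash
cat > h.py <<'E'
import numpy as np, cv2
from rig import *
def K(c):
    f=192/np.tan(np.radians(c["fov_y"])/2); return f
def ray(c,u,v):
    f=K(c);E=np.array(c["extrinsics"]);R=E[:3,:3];t=E[:3,3]
    d=R.T@np.array([(u-c["cx"])/f,-(v-c["cy"])/f,-1.]);return -R.T@t,d
def atz(c,u,v,z):
    o,d=ray(c,u,v);return o+d*(z-o[2])/d[2]
def proj(c,P):
    E=np.array(c["extrinsics"]);p=np.atleast_2d(P)@E[:3,:3].T+E[:3,3];f=K(c)
    return np.c_[c["cx"]+f*p[:,0]/-p[:,2],c["cy"]-f*p[:,1]/-p[:,2]]
E
python3 - <<'E'
from h import *
t=capture("top");s=capture("scene")
T=(np.array([(213,33),(523,157),(370,550),(48,410)])+.5)/4-.5+[180,145]
S=(np.array([(52,165),(382,25),(592,215),(232,400)])+.5)/4-.5+[200,120]
A=np.array([atz(t,*p,.176) for p in T]);print(A)
B=np.array([atz(s,*p,.176) for p in S]);print(B)
for Q in(A,):
    print([np.linalg.norm(Q[i]-Q[i-1]) for i in range(4)],Q.mean(0))
print([np.linalg.norm(B[i]-B[i-1]) for i in range(4)],B.mean(0))
# order A: far-left, far-right, near-right, near-left
from scipy.optimize import least_squares
L=.176
def corners(x,y,a,w,h):
    c=np.array([(w,h),(w,-h),(-w,-h),(-w,h)]);R=np.array([[np.cos(a),-np.sin(a)],[np.sin(a),np.cos(a)]])
    return np.c_[c@R.T+[x,y],np.full(4,L)]
S2=(np.array([(232,400),(52,165),(382,25),(592,215)])+.5)/4-.5+[200,120]
f=lambda p:np.r_[(proj(t,corners(*p))-T).ravel(),(proj(s,corners(*p))-S2).ravel()]
r=least_squares(f,[.6,-.03,-.3,.16,.13]);print(r.x,r.fun.round(1))
f2=lambda p:(proj(t,corners(*p))-T).ravel()
r=least_squares(f2,[.6,-.03,-.3,.16,.13]);print('top only',r.x,r.fun.round(1))
f2=lambda p:(proj(s,corners(*p))-S2).ravel()
r=least_squares(f2,[.6,-.03,-.3,.16,.13]);print('scene only',r.x,r.fun.round(1))
E
```

```text
[[ 0.73404152  0.10807012  0.176     ]
 [ 0.6527587  -0.16019947  0.176     ]
 [ 0.32343846 -0.06284493  0.176     ]
 [ 0.40687876  0.20433752  0.176     ]]
[[ 0.65159322 -0.15683799  0.176     ]
 [ 0.33271507 -0.06089689  0.176     ]
 [ 0.40705944  0.20713581  0.176     ]
 [ 0.73199646  0.11143662  0.176     ]]
[np.float64(0.341032087676746), np.float64(0.2803131642034161), np.float64(0.34340898310765267), np.float64(0.27990845943615805)] [0.52927936 0.02234081 0.176     ]
[np.float64(0.2800641819589376), np.float64(0.3329984561610235), np.float64(0.278152141703252), np.float64(0.33873648553347896)] [0.53084105 0.02520939 0.176     ]
[ 0.52940343  0.02346931 -0.28843238  0.16980608  0.14022853] [-0.5  0.5 -0.3  0.1  0.  -1.1 -0.6  0.1 -0.5 -0.3 -0.7 -0.2  0.6 -1.
 -0.2 -0.2]
top only [ 0.52923595  0.02228734 -0.29160914  0.17110969  0.14004412] [ 0.2  0.2  0.3 -0.  -0.  -0.5 -0.4  0.4]
scene only [ 0.53068355  0.02513055 -0.28614737  0.1682182   0.13986822] [ 0.2 -0.  -0.2  0.2  0.3 -0.5 -0.4  0.2]
```

```bash
python3 - <<'E'
from h import *
from scipy.spatial.transform import Rotation as Ro
t=capture("top");s=capture("scene");w=capture("wrist")
st=read_state();q=st["ee_rot"];R=Ro.from_quat([q[1],q[2],q[3],q[0]]).as_matrix();print(R.round(3))
print("wristcam in tool",R.T@(ray(w,0,0)[0]-st["tool_pos"]))
a=-.289;Rb=np.array([[np.cos(a),-np.sin(a),0],[np.sin(a),np.cos(a),0],[0,0,1]]);o=np.array([.5295,.0235,0])
up=lambda u,v,x0,y0:((u+.5)/4-.5+x0,(v+.5)/4-.5+y0)
def b(c,u,v,z):return (Rb.T@(atz(c,*( up(u,v,180,145) if c is t else up(u,v,200,120)),z)-o)).round(4)
print("short/bottle caps top",b(t,428,167,.204),b(t,262,97,.204),b(t,428,167,.194),b(t,262,97,.194))
print("scene",b(s,133,185,.194),b(s,230,298,.204))
th=np.radians(36)
ce=np.array([.02+.2*np.sin(th),0,.004+.013+.2*np.cos(th)]);print(ce)
print("head top", b(t,352,131,ce[2]),"scene",b(s,177,257,ce[2]), "foot top",b(t,300,290,.03))
for n,p in dict(cab1=(272,97),cab2=(348,84)).items(): print(n,atz(s,*p,0))
print("cab top?",[atz(t,*p,.0) for p in [(365,360),(345,384),(392,375)]])
for n,p,z in [("tub",(395,287),.113),("fun",(380,226),.02)]: print(n,atz(t,*p,z))
# draw can model
for c,nm in((t,"top"),(s,"scene")):
    im=cv2.resize(c["frame"],None,fx=4,fy=4,interpolation=cv2.INTER_CUBIC)
    ax=np.array([np.sin(th),0,np.cos(th)]);e1=np.array([np.cos(th),0,-np.sin(th)]);e2=np.array([0,1,0])
    f0=np.array([.02,0,.004+.0225*np.sin(th)])
    for base,ht,r in [(f0,0,.0225),(f0,.2,.021)]:
        P=[base+ax*ht+r*(np.cos(k)*e1+np.sin(k)*e2) for k in np.linspace(0,6.28,40)]
        uv=proj(c,np.array(P)@Rb.T+o);cv2.polylines(im,[((uv+.5)*4-.5).astype(int)],True,(0,0,255),1)
    for X in(.155,-.155):
        P=np.array([[X,-.125,.176],[X,.125,.176],[X,.125,.004],[X,-.125,.004]]);uv=proj(c,P@Rb.T+o);cv2.polylines(im,[((uv+.5)*4-.5).astype(int)],True,(0,255,0),1)
    im=im[560:1160,700:1320] if nm=="top" else im[470:1010,780:1440]
    cv2.imwrite(f"pics/m_{nm}.png",im)
E
```

```text
[[ 0.247 -0.     0.969]
 [-0.969  0.     0.247]
 [-0.    -1.     0.   ]]
wristcam in tool [ 0.00024459 -0.1423986   0.07596781]
short/bottle caps top [ 0.126  -0.0714  0.204 ] [0.1292 0.0757 0.204 ] [ 0.1284 -0.0713  0.194 ] [0.1316 0.0771 0.194 ]
scene [ 0.1311 -0.067   0.194 ] [0.132  0.0802 0.204 ]
[0.13755705 0.         0.1788034 ]
head top [ 0.1366 -0.0014  0.1788] scene [0.1339 0.0055 0.1788] foot top [ 0.0163 -0.0029  0.03  ]
cab1 [ 0.06357719 -0.38855423  0.        ]
cab2 [-0.25964953 -0.17794319  0.        ]
cab top? [array([ 0.0897001 , -0.41427874,  0.        ]), array([ 0.00590194, -0.34935532,  0.        ]), array([ 0.05050584, -0.50879885,  0.        ])]
tub [ 0.34669457 -0.47125286  0.113     ]
fun [ 0.55862503 -0.44378173  0.02      ]
```

View pics/m_top.png

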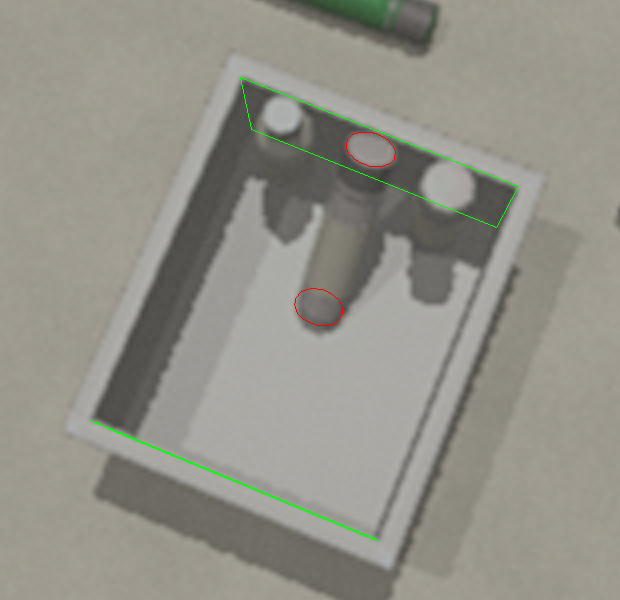

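View pics/m_scene.png

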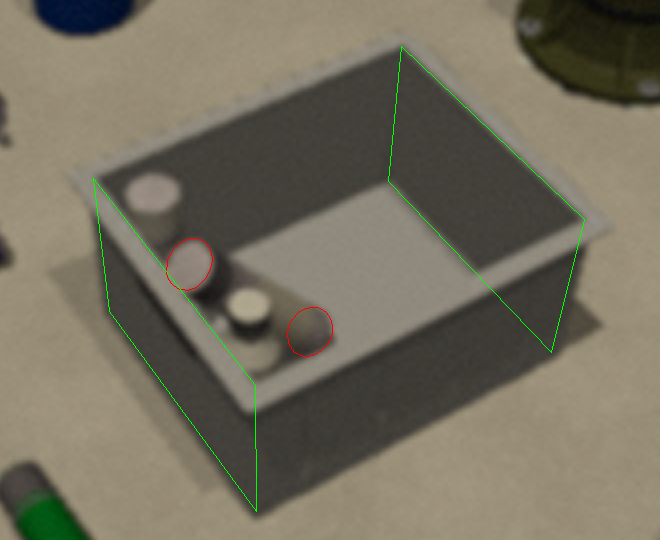

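>>> {"method": "send_rows", "body": {
  "motion": [
    {"gripper": 1, "x": -0.5, "y": -0.25, "z": 0.5, "roll": 0},
    {"gripper": 1, "x": -1, "y": -0.5, "z": 1, "roll": 0}
  ]
}}

```text
time: 0.65
tool_pos: [0.2127, -0.5071, 0.2711]
ee_rot: [0.558, -0.558, 0.434, -0.434]
ft_force: [0.7, -0.0, 0.7]
opening: 0.0852
```

>>> {"method": "send_rows", "body": {
  "motion": [
    {"gripper": 1, "x": -0.5, "y": 0, "z": 0.5, "roll": 0},
    {"gripper": 1, "x": -1, "y": 0, "z": 1, "roll": -0.1}
  ]
}}

```text
time: 0.9
tool_pos: [0.2715, -0.4083, 0.2718]
ee_rot: [0.597, -0.597, 0.379, -0.379]
ft_force: [1.4, -0.3, 0.1]
opening: 0.0852
```

>>> {"method": "send_rows", "body": {
  "motion": [
    {"gripper": 1, "x": -0.5, "y": 0, "z": 0.5, "roll": -0.09},
    {"gripper": 1, "x": -1, "y": 0, "z": 1, "roll": -0.18}
  ]
}}

```text
time: 1.15
tool_pos: [0.3105, -0.2999, 0.272]
ee_rot: [-0.656, 0.656, -0.263, 0.264]
ft_force: [1.4, 0.3, 0.4]
opening: 0.0858
```

>>> {"method": "send_rows", "body": {
  "motion": [
    {"gripper": 1, "x": -0.5, "y": 0, "z": 0.3, "roll": -0.09},
    {"gripper": 1, "x": -1, "y": 0, "z": 0.6, "roll": -0.18}
  ]
}}

```text
time: 1.4
tool_pos: [0.2859, -0.2081, 0.272]
ee_rot: [-0.693, 0.694, -0.139, 0.14]
ft_force: [1.4, 0.9, 0.7]
opening: 0.0855
```

>>> {"method": "send_rows", "body": {
  "motion": [
    {"gripper": 1, "x": 0.4, "y": 0, "z": 0.5, "roll": -0.05},
    {"gripper": 1, "x": 0.8, "y": 0, "z": 1, "roll": -0.05}
  ]
}}

```text
time: 1.65
tool_pos: [0.3766, -0.1585, 0.2728]
ee_rot: [-0.698, 0.7, -0.104, 0.106]
ft_force: [0.8, -1.0, 0.4]
opening: 0.0857
```

>>> {"method": "send_rows", "body": {
  "motion": [
    {"gripper": 1, "x": 0, "y": 0, "z": 0.5, "roll": 0},
    {"gripper": 1, "x": 0, "y": 0, "z": 1, "roll": 0}
  ]
}}

```text
time: 1.9
tool_pos: [0.4006, -0.0806, 0.2727]
ee_rot: [-0.698, 0.7, -0.103, 0.106]
ft_force: [0.2, -1.0, 0.3]
opening: 0.0853
```

>>> {"method": "send_rows", "body": {
  "motion": [
    {"gripper": 1, "x": 0, "y": 0, "z": 0.5, "roll": 0},
    {"gripper": 1, "x": 0, "y": 0, "z": 1, "roll": 0}
  ]
}}

```text
time: 2.15
tool_pos: [0.4244, -0.0029, 0.2728]
ee_rot: [-0.698, 0.7, -0.103, 0.106]
ft_force: [0.0, -0.1, -0.3]
opening: 0.0857
```

>>> {"method": "send_rows", "body": {
  "motion": [
    {"gripper": 1, "x": 0.26, "y": 0, "z": 0.69, "roll": -0.003},
    {"gripper": 1, "x": 0.26, "y": 0, "z": 0.69, "roll": -0.003},
    {"gripper": 1, "x": 0.26, "y": 0, "z": 0.69, "roll": -0.003}
  ]
}}

```text
time: 2.52
tool_pos: [0.4601, 0.0437, 0.2725]
ee_rot: [-0.698, 0.701, -0.101, 0.104]
ft_force: [0.4, -0.2, -0.0]
opening: 0.0852
```

```bash
cat > look.py <<'E'
import sys
from h import *
from scipy.spatial.transform import Rotation as Ro
n=sys.argv[1]
a=-.289;Rb=np.array([[np.cos(a),-np.sin(a),0],[np.sin(a),np.cos(a),0],[0,0,1]]);o=np.array([.5295,.0235,0])
st=read_state();q=st["ee_rot"];R=Ro.from_quat([q[1],q[2],q[3],q[0]]).as_matrix()
print("t",st["time"],"tcp bin",(Rb.T@(st["tool_pos"]-o)).round(4),"yaw",np.arctan2(R[1,0],R[0,0]).round(4),"F bin",(Rb.T@st["ft_force"]).round(1),"op",round(st["opening"],4))
ims=[]
for c,y0,x0 in(("scene",110,190),("top",130,170)):
    f=capture(c)["frame"][y0:y0+150,x0:x0+175]; ims.append(cv2.resize(cv2.convertScaleAbs(f,alpha=1.4),None,fx=2.25,fy=2.25,interpolation=cv2.INTER_CUBIC))
w=cv2.convertScaleAbs(cv2.resize(capture("wrist")["frame"],(344,258)),alpha=1.4)
b=np.zeros((258,sum(i.shape[1] for i in ims),3),np.uint8);b[:,:344]=w
cv2.imwrite(f"pics/{n}.png",np.vstack([np.hstack(ims),b]))
E
python3 look.py a1
```

```text
t 2.525 tcp bin [-0.0723 -0.0004  0.2725] yaw -0.2905 F bin [ 0.4 -0.1 -0. ] op 0.0852
```

View pics/a1.png

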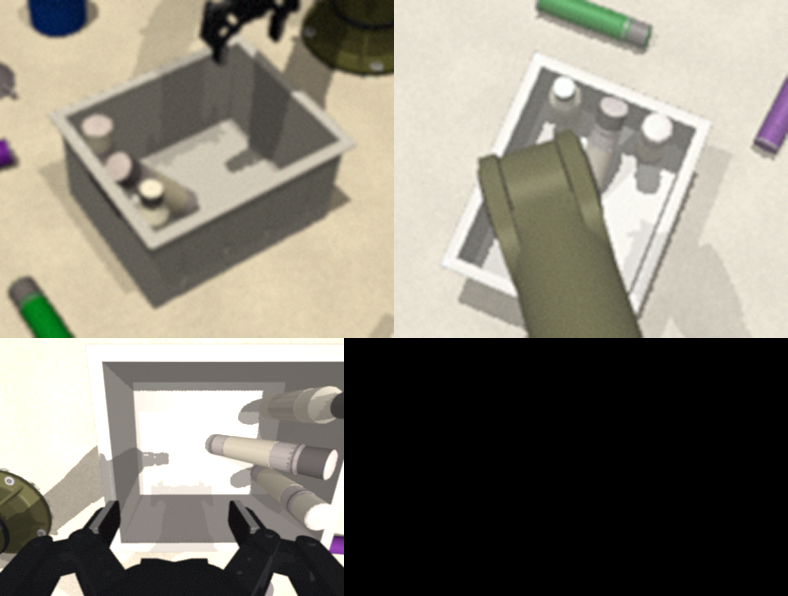

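```bash
python3 - <<'E'
from h import *
s=capture("scene");f=s["frame"][75:155,250:350]
cv2.imwrite("pics/g1.png",cv2.resize(cv2.convertScaleAbs(f,alpha=2.5),None,fx=6,fy=6,interpolation=cv2.INTER_CUBIC))
w=capture("wrist")["frame"];cv2.imwrite("pics/w1.png",cv2.convertScaleAbs(w,alpha=2))
E
```

```text
(no output)
```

View pics/g1.png

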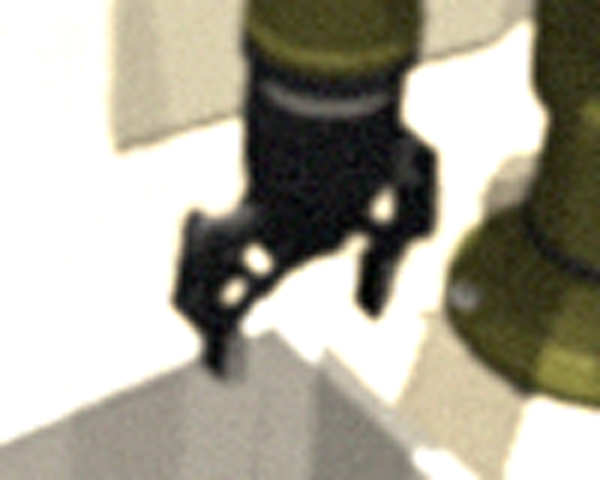

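View pics/w1.png

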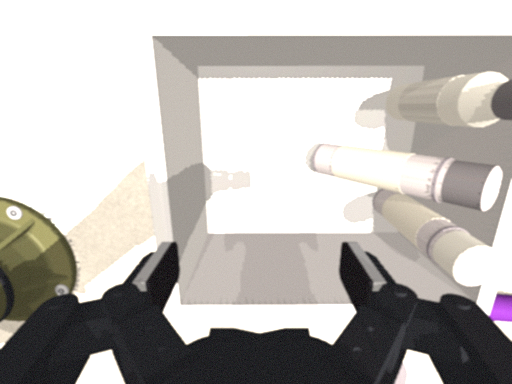

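>>> {"method": "send_rows", "body": {
  "motion": [
    {"gripper": 0.5, "x": 0.075, "y": 0.25, "z": 0, "roll": 0},
    {"gripper": 0.5, "x": 0.075, "y": 0.5, "z": 0, "roll": 0},
    {"gripper": 0.5, "x": 0.075, "y": 0.75, "z": 0, "roll": 0},
    {"gripper": 0.5, "x": 0.075, "y": 1, "z": 0, "roll": 0},
    {"gripper": 0.5, "x": 0.075, "y": 1, "z": 0, "roll": 0}
  ]
}}

```text
time: 3.4
tool_pos: [0.4653, 0.0396, 0.1921]
ee_rot: [-0.698, 0.701, -0.103, 0.105]
ft_force: [0.3, -0.4, 0.4]
opening: 0.0641
```

```bash
python3 look.py a2
```

```text
t 3.4 tcp bin [-0.0661 -0.0029  0.1921] yaw -0.2945 F bin [ 0.4 -0.3  0.4] op 0.0641
```

View pics/a2.png

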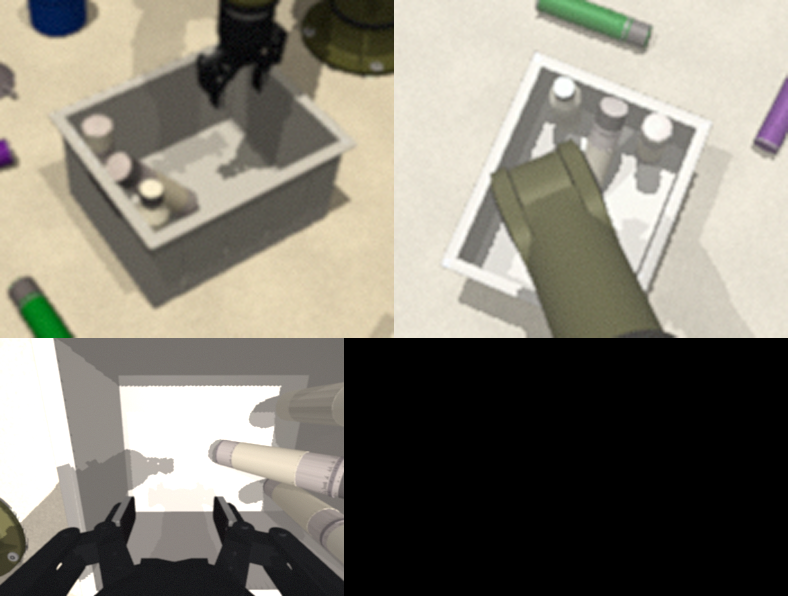

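>>> {"method": "send_rows", "body": {
  "motion": [
    {"gripper": 0.5, "x": 0, "y": 0.33, "z": 0.03, "roll": -0.003},
    {"gripper": 0.5, "x": 0, "y": 0.66, "z": 0.03, "roll": -0.003},
    {"gripper": 0.5, "x": 0, "y": 1, "z": 0.03, "roll": -0.003}
  ]
}}

```text
time: 3.92
tool_pos: [0.4686, 0.0422, 0.114]
ee_rot: [-0.699, 0.701, -0.099, 0.105]
ft_force: [0.8, -1.0, -0.2]
opening: 0.0637
```

>>> {"method": "send_rows", "body": {
  "motion": [
    {"gripper": 0.5, "x": 0, "y": 0.33, "z": 0, "roll": 0},
    {"gripper": 0.5, "x": 0, "y": 0.66, "z": 0, "roll": 0},
    {"gripper": 0.5, "x": 0, "y": 0.9, "z": 0, "roll": 0},
    {"gripper": 0.5, "x": 0, "y": 0.9, "z": 0, "roll": 0}
  ]
}}

```text
time: 4.42
tool_pos: [0.4691, 0.0418, 0.0418]
ee_rot: [-0.698, 0.701, -0.099, 0.104]
ft_force: [-0.1, 0.1, 0.6]
opening: 0.0641
```

```bash
python3 look.py a3
```

```text
t 4.425 tcp bin [-0.0631  0.0003  0.0418] yaw -0.2889 F bin [-0.2  0.   0.6] op 0.0641
```

View pics/a3.png

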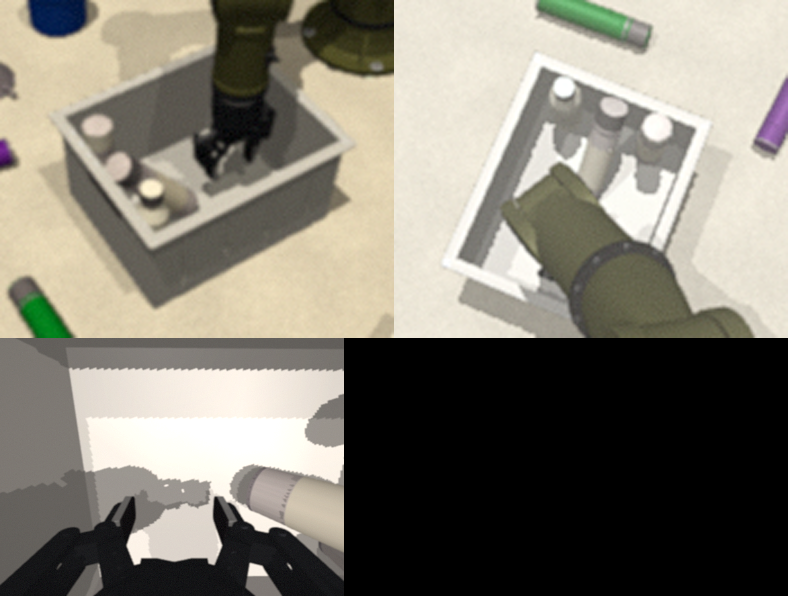

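>>> {"method": "send_rows", "body": {
  "motion": [
    {"gripper": 0.5, "x": 0, "y": 0.2, "z": 0, "roll": 0},
    {"gripper": 0.5, "x": 0, "y": 0.4, "z": 0, "roll": 0},
    {"gripper": 0.5, "x": 0, "y": 0.4, "z": 0, "roll": 0}
  ]
}}

```text
time: 4.95
tool_pos: [0.4704, 0.0418, 0.0114]
ee_rot: [-0.699, 0.701, -0.098, 0.105]
ft_force: [-0.6, -0.5, 0.0]
opening: 0.064
```

```bash
python3 look.py a4; python3 - <<'E'
from h import *
cv2.imwrite("pics/w4.png",cv2.convertScaleAbs(capture("wrist")["frame"],alpha=1.4))
E
```

```text
t 4.95 tcp bin [-0.0619  0.0007  0.0114] yaw -0.2891 F bin [-0.4 -0.6  0. ] op 0.064
```

View pics/w4.png

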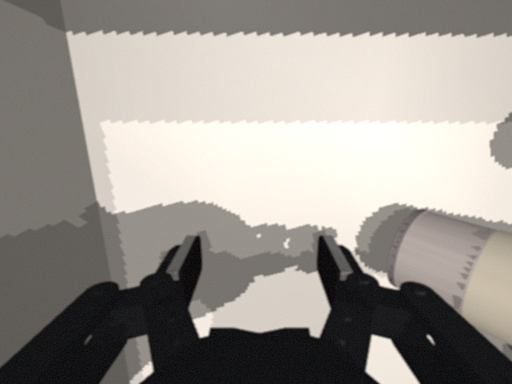

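>>> {"method": "send_rows", "body": {
  "motion": [
    {"gripper": 0.5, "x": 0.05, "y": 0.06, "z": 0, "roll": 0},
    {"gripper": 0.5, "x": 0.12, "y": 0.06, "z": 0, "roll": 0},
    {"gripper": 0.5, "x": 0.18, "y": 0.06, "z": 0, "roll": 0},
    {"gripper": 0.5, "x": 0.24, "y": 0.06, "z": 0, "roll": 0}
  ]
}}

```text
time: 5.65
tool_pos: [0.4897, 0.0364, 0.0074]
ee_rot: [-0.699, 0.701, -0.098, 0.106]
ft_force: [-0.3, -0.4, -0.4]
opening: 0.0642
```

>>> {"method": "send_rows", "body": {
  "motion": [
    {"gripper": 0.5, "x": 0.06, "y": 0, "z": 0, "roll": 0},
    {"gripper": 0.5, "x": 0.12, "y": 0, "z": 0, "roll": 0},
    {"gripper": 0.5, "x": 0.18, "y": 0, "z": 0, "roll": 0},
    {"gripper": 0.5, "x": 0.24, "y": 0, "z": 0, "roll": 0}
  ]
}}

```text
time: 6.15
tool_pos: [0.5085, 0.0307, 0.0076]
ee_rot: [-0.699, 0.701, -0.098, 0.106]
ft_force: [-1.5, 0.3, -0.5]
opening: 0.0641
```

```bash
python3 look.py a5
```

```text
t 6.15 tcp bin [-0.0222  0.001   0.0076] yaw -0.2893 F bin [-1.5 -0.1 -0.5] op 0.0641
```

View pics/a5.png

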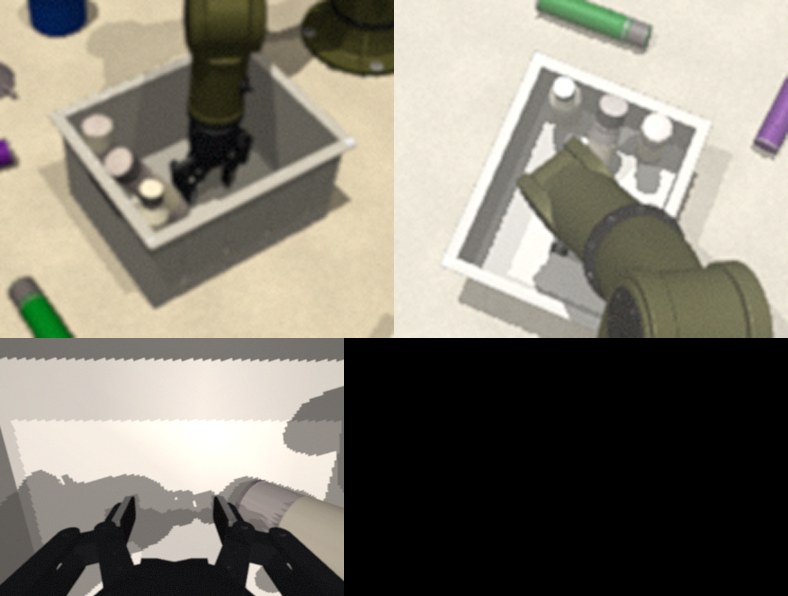

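>>> {"method": "send_rows", "body": {
  "motion": [
    {"gripper": 0.5, "x": 0.07, "y": 0, "z": -0.02, "roll": 0},
    {"gripper": 0.5, "x": 0.14, "y": 0, "z": -0.02, "roll": 0},
    {"gripper": 0.5, "x": 0.2, "y": 0, "z": -0.02, "roll": 0},
    {"gripper": 0.5, "x": 0.27, "y": 0, "z": -0.02, "roll": 0}
  ]
}}

```text
time: 6.8
tool_pos: [0.5296, 0.023, 0.008]
ee_rot: [-0.699, 0.7, -0.098, 0.106]
ft_force: [-2.1, 0.1, 0.1]
opening: 0.0642
```

```bash
python3 look.py a6
```

```text
t 6.8 tcp bin [ 0.0002 -0.0005  0.008 ] yaw -0.2897 F bin [-2.  -0.5  0.1] op 0.0642
```

View pics/a6.png

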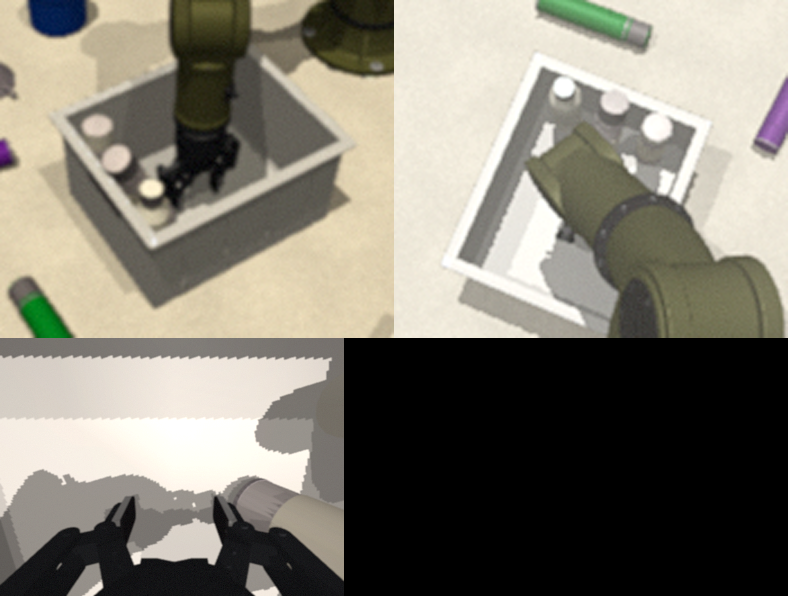

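>>> {"method": "send_rows", "body": {
  "motion": [
    {"gripper": 0.5, "x": 0.06, "y": 0, "z": 0, "roll": 0},
    {"gripper": 0.5, "x": 0.12, "y": 0, "z": 0, "roll": 0},
    {"gripper": 0.5, "x": 0.18, "y": 0, "z": 0, "roll": 0}
  ]
}}

```text
time: 7.32
tool_pos: [0.5442, 0.0187, 0.0083]
ee_rot: [-0.699, 0.7, -0.097, 0.107]
ft_force: [-1.3, 0.6, 0.5]
opening: 0.0643
```

```bash
python3 look.py a7
```

```text
t 7.325 tcp bin [ 0.0155 -0.0004  0.0083] yaw -0.2903 F bin [-1.4  0.2  0.5] op 0.0643
```

View pics/a7.png

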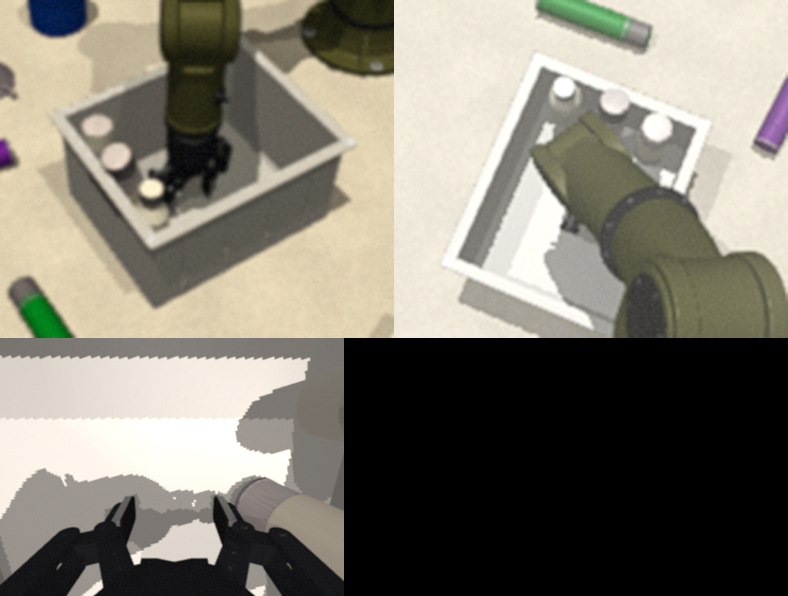

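>>> {"method": "send_rows", "body": {
  "motion": [
    {"gripper": 0.5, "x": 0.05, "y": 0, "z": 0, "roll": 0},
    {"gripper": 0.5, "x": 0.1, "y": 0, "z": 0, "roll": 0},
    {"gripper": 0.5, "x": 0.15, "y": 0, "z": 0, "roll": 0},
    {"gripper": 0.5, "x": 0.15, "y": 0, "z": 0, "roll": 0}
  ]
}}

```text
time: 7.98
tool_pos: [0.557, 0.0151, 0.0087]
ee_rot: [-0.699, 0.7, -0.097, 0.108]
ft_force: [-0.2, -0.9, 0.3]
opening: 0.0639
```

```bash
python3 look.py a8
```

```text
t 7.975 tcp bin [ 0.0287 -0.0002  0.0087] yaw -0.2912 F bin [ 0.  -0.9  0.3] op 0.0639
```

View pics/a8.png

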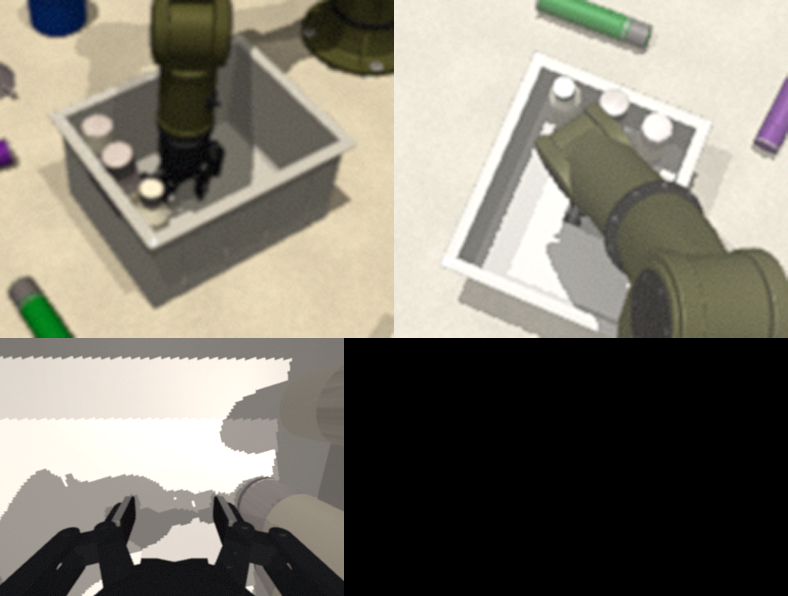

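>>> {"method": "send_rows", "body": {
  "motion": [
    {"gripper": 0.5, "x": 0.04, "y": 0, "z": 0, "roll": 0},
    {"gripper": 0.5, "x": 0.08, "y": 0, "z": 0, "roll": 0},
    {"gripper": 0.5, "x": 0.12, "y": 0, "z": 0, "roll": 0},
    {"gripper": 0.5, "x": 0.12, "y": 0, "z": 0, "roll": 0}
  ]
}}

```text
time: 8.62
tool_pos: [0.5663, 0.0123, 0.009]
ee_rot: [-0.699, 0.7, -0.097, 0.108]
ft_force: [-0.9, -0.1, 0.6]
opening: 0.0642
```

```bash
python3 look.py a9; python3 - <<'E'
from h import *
cv2.imwrite("pics/w9.png",cv2.convertScaleAbs(capture("wrist")["frame"],alpha=1.4))
E
```

```text
t 8.625 tcp bin [ 0.0385 -0.0002  0.009 ] yaw -0.2913 F bin [-0.8 -0.4  0.6] op 0.0642
```

View pics/a9.png

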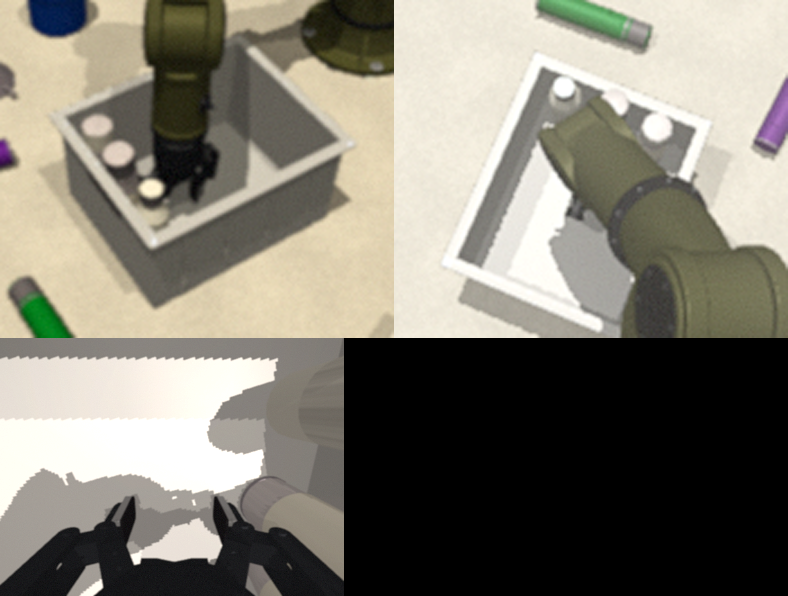

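View pics/w9.png

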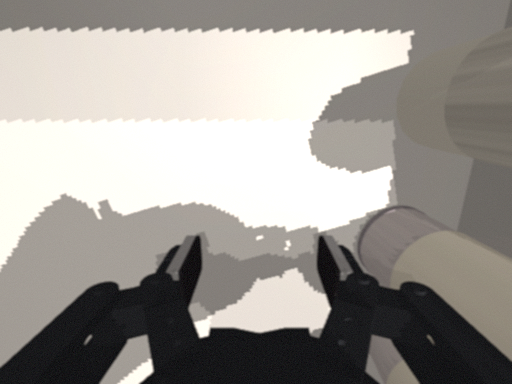

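>>> {"method": "send_rows", "body": {
  "motion": [
    {"gripper": 0.5, "x": 0.03, "y": 0, "z": 0, "roll": 0},
    {"gripper": 0.5, "x": 0.06, "y": 0, "z": 0, "roll": 0},
    {"gripper": 0.5, "x": 0.09, "y": 0, "z": 0, "roll": 0},
    {"gripper": 0.5, "x": 0.09, "y": 0, "z": 0, "roll": 0}
  ]
}}

```text
time: 9.32
tool_pos: [0.5718, 0.0105, 0.0087]
ee_rot: [-0.699, 0.7, -0.098, 0.107]
ft_force: [-5.9, 1.6, -1.1]
opening: 0.064
```

```bash
python3 look.py a10;  python3 - <<'E'
from h import *
cv2.imwrite("pics/w10.png",cv2.convertScaleAbs(capture("wrist")["frame"],alpha=1.4))
f=capture("scene")["frame"][150:220,215:315]
cv2.imwrite("pics/s10.png",cv2.resize(cv2.convertScaleAbs(f,alpha=1.6),None,fx=7,fy=7,interpolation=cv2.INTER_CUBIC))
E
```

```text
t 9.325 tcp bin [ 0.0442 -0.0004  0.0087] yaw -0.2905 F bin [-6.1 -0.1 -1.1] op 0.064
```

View pics/s10.png

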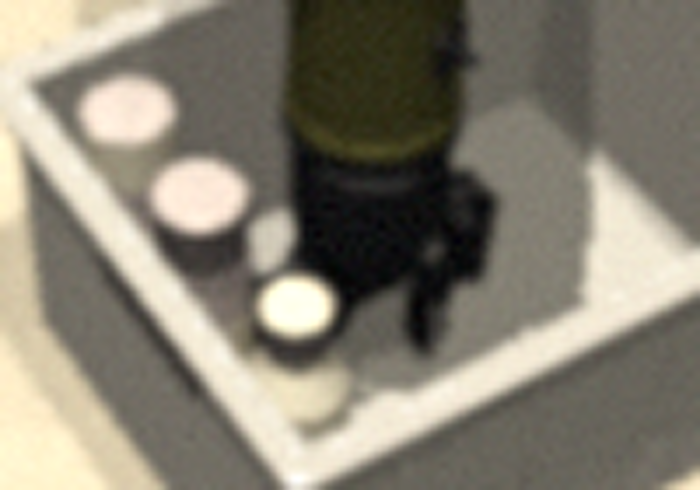

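View pics/w10.png

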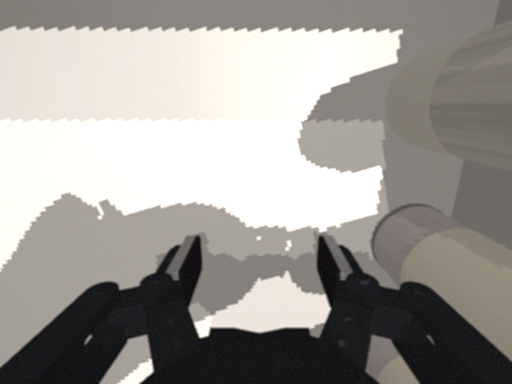

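```bash
cat > ov.py <<'E'
import sys
from h import *
a=-.289;Rb=np.array([[np.cos(a),-np.sin(a),0],[np.sin(a),np.cos(a),0],[0,0,1]]);o=np.array([.5295,.0235,0])
X,Y,th=map(float,sys.argv[2:5]);th=np.radians(th)
out=[]
for n,(x0,y0,w,h,k) in dict(wrist=(200,140,312,244,2),scene=(205,130,110,86,5.7)).items():
    c=capture(n);im=cv2.resize(cv2.convertScaleAbs(c["frame"],alpha=1.4),None,fx=k,fy=k,interpolation=cv2.INTER_CUBIC)
    def dr(P,col):
        uv=proj(c,np.array(P)@Rb.T+o);cv2.polylines(im,[((uv+.5)*k-.5).astype(int)],True,col,1)
    for x,y,t,col,H,rt in[(X,Y,th,(0,0,255),.2,.021),(.1325,-.074,0,(0,200,0),.19,.0225),(.131,.074,0,(200,100,0),.2,.012)]:
        ax=np.array([np.sin(t),0,np.cos(t)]);e1=np.array([np.cos(t),0,-np.sin(t)]);e2=np.array([0,1,0]);b=np.array([x,y,.004+.0225*np.sin(abs(t))])
        for ht,r in((0,.0225),(H,rt)):dr([b+ax*ht+r*(np.cos(q)*e1+np.sin(q)*e2) for q in np.linspace(0,6.28,40)],col)
    dr([[.155,-.125,.176],[.155,.125,.176],[.155,.125,.004],[.155,-.125,.004]],(0,255,255))
    im=im[int(y0*k):int((y0+h)*k),int(x0*k):int((x0+w)*k)]
    cv2.imwrite(f"pics/{sys.argv[1]}_{n}.png",im)
E
python3 ov.py o1 .1325 0 0
```

```text
(no output)
```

View pics/o1_wrist.png

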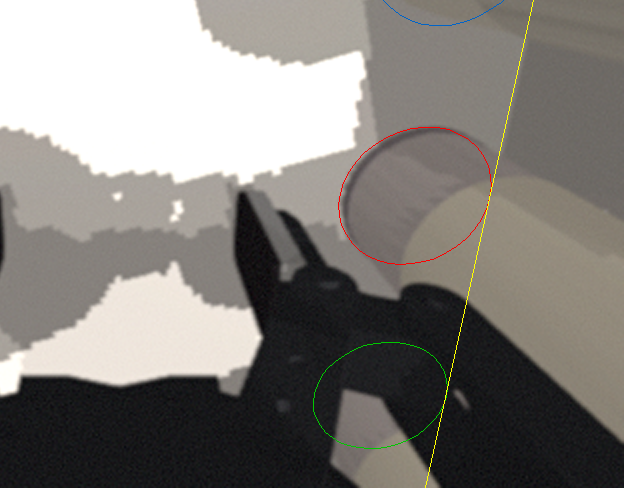

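View pics/o1_scene.png

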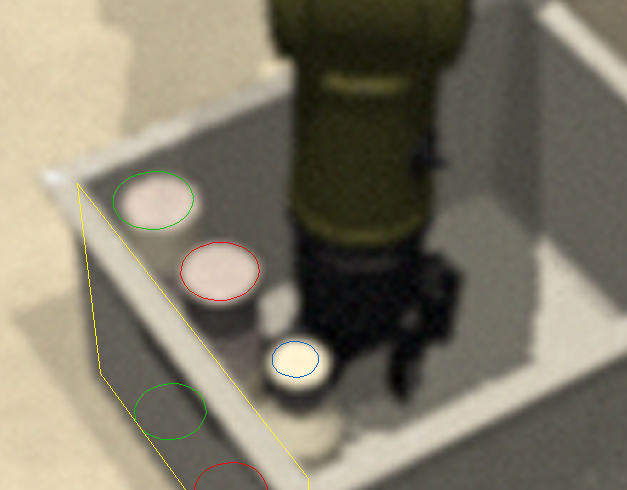

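>>> {"method": "send_rows", "body": {
  "motion": [
    {"gripper": 0.5, "x": -0.03, "y": 0, "z": 0, "roll": 0},
    {"gripper": 0.5, "x": -0.08, "y": 0, "z": 0, "roll": 0},
    {"gripper": 0.5, "x": -0.2, "y": 0, "z": 0, "roll": 0},
    {"gripper": 0.5, "x": -0.4, "y": 0, "z": 0, "roll": 0},
    {"gripper": 0.5, "x": -0.6, "y": 0, "z": 0, "roll": 0}
  ]
}}

```text
time: 10.3
tool_pos: [0.525, 0.0246, 0.0082]
ee_rot: [-0.699, 0.7, -0.097, 0.107]
ft_force: [-0.0, 0.4, 0.3]
opening: 0.0639
```

```bash
python3 look.py a11;python3 ov.py o2 .1325 0 0
```

```text
t 10.3 tcp bin [-0.0046 -0.0002  0.0082] yaw -0.2905 F bin [-0.2  0.4  0.3] op 0.0639
```

View pics/o2_wrist.png

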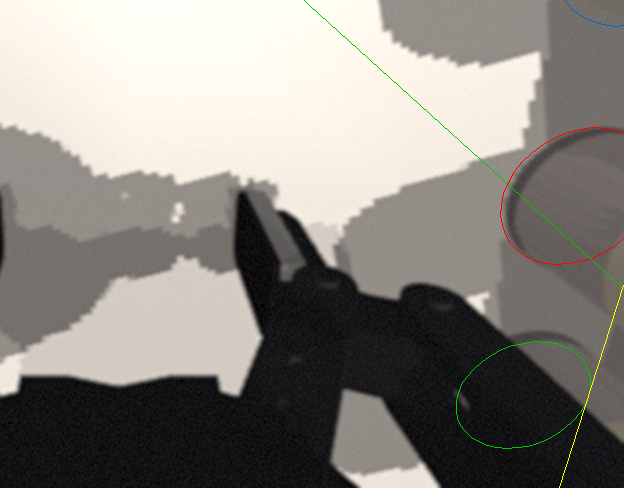

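View pics/o2_scene.png

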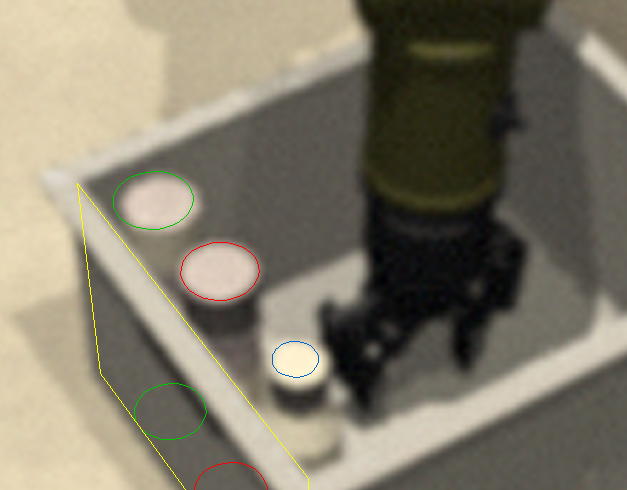

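Can stays upright and flush (foot ellipse and cap coincide with the model). Back off further and leave the bin.

>>> {"method": "send_rows", "body": {
  "motion": [
    {"gripper": 0.5, "x": -0.25, "y": 0, "z": 0, "roll": 0},
    {"gripper": 0.5, "x": -0.5, "y": 0, "z": 0, "roll": 0},
    {"gripper": 0.5, "x": -0.7, "y": 0, "z": 0, "roll": 0},
    {"gripper": 0.5, "x": -0.7, "y": 0, "z": 0, "roll": 0}
  ]
}}

```text
time: 11.05
tool_pos: [0.4728, 0.0404, 0.0076]
ee_rot: [-0.699, 0.7, -0.097, 0.107]
ft_force: [0.4, 0.4, 0.7]
opening: 0.0637
```

>>> {"method": "send_rows", "body": {
  "motion": [
    {"gripper": 0.5, "x": 0, "y": -0.33, "z": 0, "roll": 0},
    {"gripper": 0.5, "x": 0, "y": -0.66, "z": 0, "roll": 0},
    {"gripper": 0.5, "x": 0, "y": -1, "z": 0, "roll": 0}
  ]
}}

```text
time: 11.42
tool_pos: [0.4729, 0.0404, 0.0885]
ee_rot: [-0.699, 0.7, -0.097, 0.108]
ft_force: [-0.3, -0.6, -0.0]
opening: 0.0639
```

>>> {"method": "send_rows", "body": {
  "motion": [
    {"gripper": 0.5, "x": 0, "y": -0.33, "z": 0, "roll": 0},
    {"gripper": 0.5, "x": 0, "y": -0.66, "z": 0, "roll": 0},
    {"gripper": 0.5, "x": 0, "y": -1, "z": 0, "roll": 0}
  ]
}}

```text
time: 11.8
tool_pos: [0.4729, 0.0403, 0.1698]
ee_rot: [-0.7, 0.7, -0.097, 0.108]
ft_force: [0.2, 0.4, -0.3]
opening: 0.0638
```

>>> {"method": "send_rows", "body": {
  "motion": [
    {"gripper": 0.5, "x": 0, "y": -0.33, "z": 0, "roll": 0},
    {"gripper": 0.5, "x": 0, "y": -0.66, "z": 0, "roll": 0},
    {"gripper": 0.5, "x": 0, "y": -1, "z": 0, "roll": 0},
    {"gripper": 0.5, "x": 0, "y": -1, "z": 0, "roll": 0}
  ]
}}

```text
time: 12.3
tool_pos: [0.4736, 0.0405, 0.2519]
ee_rot: [0.7, -0.699, 0.096, -0.11]
ft_force: [1.0, 0.5, -0.5]
opening: 0.0638
```

```bash
python3 look.py a12;python3 ov.py o3 .1325 0 0; python3 - <<'E'
from h import *
for n in("scene","top"):
    d=cv2.absdiff(capture(n)["frame"],cv2.imread(f"pics/{n}0.png"));cv2.imwrite(f"pics/d_{n}.png",cv2.convertScaleAbs(d,alpha=2))
E
```

```text
t 12.3 tcp bin [-0.0584  0.0004  0.2519] yaw -0.2925 F bin [ 0.8  0.7 -0.5] op 0.0638
```

View pics/a12.png

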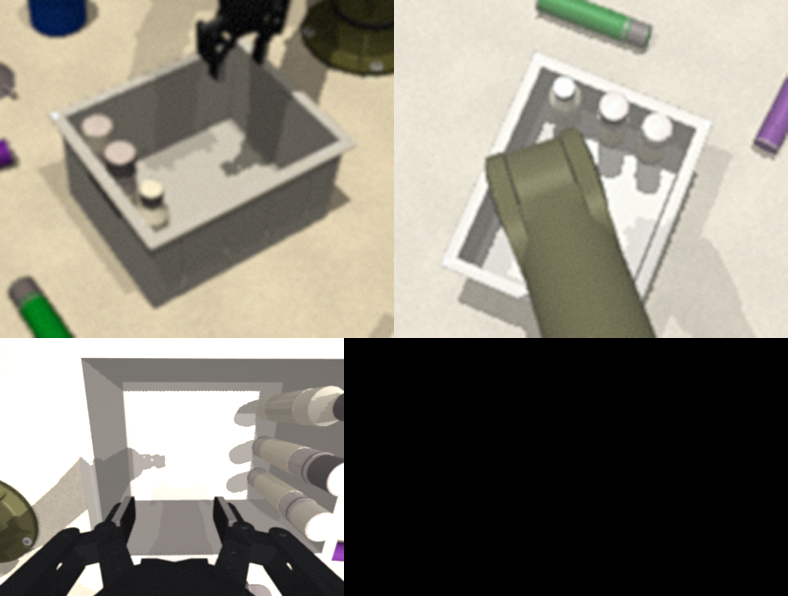

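View pics/d_scene.png

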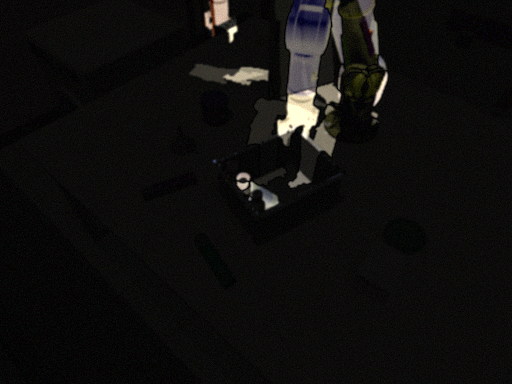

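View pics/o3_wrist.png

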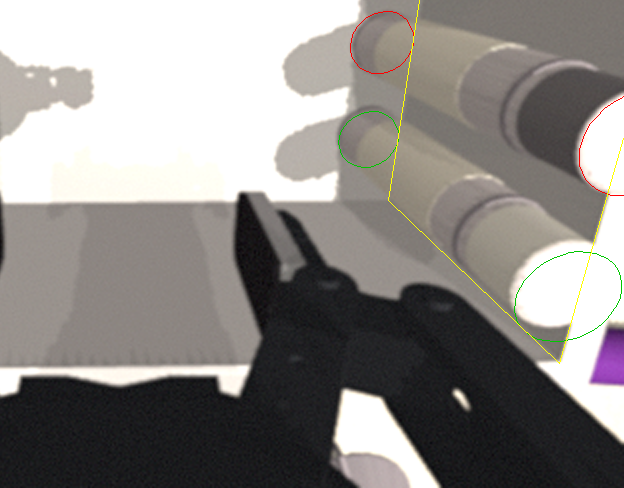

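```bash
python3 -c "
from rig import *
print(close_job())"
```

```text
the job is handed in; nothing more can be done
None
```

The can now stands upright in its gap against the end wall, and I handed the job in at about 12.3 s of the 61 s allowed. No verdict was reported.

I lowered the part-open gripper into the empty half of the bin. The back of the front finger pushed the can's foot towards the wall. For the last part, the finger's knuckle pressed the can flush. The push ended with about 6 N on the tool, and I then withdrew the arm above the bin.

**Can:** an upright model at 132.5 mm in the bin frame matches the cap in the scene view and the foot in the wrist view. Both agree to within about 1–2 mm, against the required 125.5 mm.

**Neighbours, bin and counter:** both neighbours are standing. In the scene camera, a before/after comparison shows no visible shift of the bin or the things on the counter. I judged that by eye and did not measure distances. The matching comparison for the top camera was saved but not viewed.

**Robot:** the gripper is above the bin and touches nothing.

**Disagreement:** the two cameras differed by about 4–5 mm in the bin's sideways direction when I located the row. That is small next to the tolerance of 50 mm to either side.

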